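# Press the stopper into a vial on the bench press

## Task

Stand the vial with the tall, proud stopper in the nest of the little hand press and slide the carriage fully home under the ram. Then press the sprung plunger down until it bottoms firmly on its depth stop, which is set differently each time and must be found by feel (push with 15 to 20 N, never over 25 N), hold it there half a second and let it come all the way back up. Leave the vial standing in the nest under the ram, and do not disturb the two other vials.

Things in the scene. Friction and masses are not known exactly. Their poses are not given: they have to be found in the camera images.
- press: Grey C-frame hand press fixed to the bench. Origin on the bench under the ram axis; +x points to the column behind, +y along the carriage rails to the loading end. Base x -45..75, y -55..180, top z 12 mm; column x 45..75, y +-23; head x -25..75, y +-23, z 118..150; guide rails at x +-36, tops z 20. Ram foot (16 mm disc) at z 101 when up. Depth stop: 26 mm sleeve with rubber buffer on the head.
- carriage (a joint): Slide of the aluminium carriage along the press's -y axis, in m: 0 = fully out at the loading end (nest axis 125 mm from the ram axis), 0.125 = home against its end stop, nest exactly under the ram. Starts 0 to 0.02. About 2 N of friction, stays where it is left.
- nest_floor (a point): Centre of the floor of the nest, a 31 mm round hole, 12 mm deep with a 3.5 mm chamfer, in the carriage's 58 x 58 mm block. The floor is 20 mm above the bench, the block's top 32 mm. Axes as those of the press.
- tab (a point): Middle of the outer (press +y) face of the carriage's upright black tab, 42 mm above the bench. The tab is 40 mm wide (x), 10 mm thick (y), top 57 mm above the bench; this face is 100 mm from the nest's axis. Push it towards press -y, or pinch the tab across its 10 mm, to move the carriage.
- plunger (a joint): Travel of the sprung plunger (black 44 mm knob, ram below) straight down, m: 0 = up; springs back. The depth stop ends it between 12 and 24 mm: not measured, feel for it. The ram meets the stopper after 6 mm. Before the stop the push stays under 11 N (spring 3 to 5, stopper 4.5 more); on it, it rises about 14 N per mm: 13 N or more is bottomed, above 25 N overloads it.
- plunger_top (a point): Centre of the flat top of the plunger's knob, 200 mm above the bench when up. The flat is 34 mm across.
- vial: The vial to work on: clear glass cylinder, 27 mm across, glass 55 mm high, 50 g. A dark plain stopper of 20 mm diameter stands 20 mm proud of its rim (total 75 mm); the other vials have wide screw caps. Origin at the centre of its foot, z up. Stands on the bench near the other two vials, at least 65 mm from them, centre to centre.
- stopper (a joint): How far the stopper has been pushed down into the vial, in m: 0 = as found, 20 mm proud; 0.020 = flush. Moves only against 4.5 N of drag and stays.
- vial_stray: Bystander: capped sample vial, 26 mm across, 56 mm high, origin at the centre of its foot.
- vial_violet: Bystander: capped sample vial, 29 mm across, 57 mm high, origin at the centre of its foot.
Mind the look-alikes: they are no part of the job. What is shaped like the vial but pink is not meant.

How it is judged:
By the outcome, as a careful person would: the job done as asked, in the order asked, and still so for the second after the job is handed in, with the robot touching nothing.
It also fails if it takes over 72 s, if anything falls off the work surface, if the arm or the gripper's body presses on something with over 40 N, if the wrist force passes 120 N, or if a joint passes its speed limit or range.

## Robot

A 6-joint arm with a two-finger parallel gripper is mounted at the origin on a cart in front of the work surface, level with it; the furniture and walls round the work are solid. World frame = base frame: x ahead of the robot, y to its left, z up, the work surface at z = 0. Lengths are in m, angles in rad, forces in N, time in s.
With the tool pointing down it reaches from about 0.3 to 0.875 m from the base axis. Payload 6.4 kg.
Tool frame: the origin (TCP) lies midway between the tips of the shut fingers; the grasp point (between the pads) lies 19 mm behind it (ctrl.hold_point_z is the distance from the TCP to the grasp point, in m); z points along the fingers, y is the line along which they close (so a half turn about z gives the same grasp; the last joint's range is limited). The gripper opens to 85 mm and grips with 20 to 120 N. Pads are 22 mm wide; open, the fingers measure 114 mm over their backs; the gripper's body (76 mm by 85 mm) begins 54 mm behind the grasp point. The pads swing forward as they close: fully open they stand 13 mm farther back than shut.
Start: joints at [1.056, 0.181, 1.607, -0, 1.354, -0.206], TCP at [0.175, 0.548, 0.231] pointing down, gripper open.
Joint ranges: [-2.99, 2.99], [-0.89, 2.07], [0.3, 2.58], [-1.14, 4.28], [0, 2.63], [-3.12, 3.12]. Speed limits (rad/s): [2.57, 2.57, 3.01, 3.14, 3.14, 3.14].

## Interface

Orientations are given as a unit quaternion [w, x, y, z].
In Python, from bench import ctrl gives the robot as it stands.
- The arm moves only by the tool carry_out, never from a script. Its argument "plan" is text: rows parted by semicolons, each of 6 numbers parted by spaces: the shift along the tool's x, y, z as a fraction of full scale, then the turn, a rotation vector about the tool's x, y, z as a fraction of full scale. A call has exactly 8 rows; each row shifts and turns the commanded pose from where the row before left it, along the tool's axes as they then stand; what a row does not reach is not made up. Full scale, the value 1, is 40 mm for a shift and 0.1 rad for a turn. A row lasts 1/12 s, in which the tool goes at most 41.7 mm and 7.16 degrees, less where a joint would pass 70% of its speed; a pose out of reach is approached as far as the arm can. A call with a number of a shift or a turn outside -1 to 1 is refused whole. A call with a gripper value outside its range is refused whole. "claw" is the gripper's target within -1 to 1 (shut at 1, half-way at 0, fully open at -1), set as the call begins (left out, the last holds). The fingers move at their own pace and stop on an object; the grip force is fixed at half the most. Time passes only in rows, so rows that do not move let the fingers close, or fill a call up. It gives the time, the measured TCP pose, the force, the opening and the grip force at its end, in the units of the state.
- ctrl.get_obs(): the state, without advancing time (a new reading comes with each control period).
- ctrl.camera(name): name is "scene" or "top"; returns a dict with "pixels" (480x640x3 uint8, red, green, blue), "mtx" (3x3 intrinsics, pixels), "k1" (the pictures are not rectified: a ray, as slopes to the right and down, at radius r is drawn at 1 + k1 r^2 times it, then the intrinsics apply), "R" (3x3) and "t" (3): a world point X has camera coordinates R X + t. Camera axes: x right, y down, z forward; pixel columns grow to the right and rows downward; lengths in m; the calibration is good to about 2 mm. A picture is of the moment at which its call begins. There is no depth.
- ctrl.hand_in(): hands the job in; it is judged then, once.
The state is a dict: "time_s": time; "q": joint angles; "dq": joint speeds; "joint_efforts": joint torques, N m; "eef_pos": TCP position; "eef_rot": TCP orientation; "wrist_force": force on the tool from outside, world axes, zero at the start; "torque": the same for the moment, N m; "opening": opening from 0.0 (shut) to 1.0 (fully open); "grasp_force": force on a finger pad.
Only numpy, scipy, OpenCV 4.12 (cv2) and the standard library are available. Lean on these libraries where they do the work, as an engineer would, in place of code of your own. Each camera call takes 0.05 s, during which the arm holds its last target. There are 200 camera calls.

## Working session

There is one attempt and no reset: what is moved stays moved. The work goes in short steps, Python scripts to look and compute and a tool call to move; the robot and the scene stay as the last step left them, time stands still between calls to the robot, and variables do not carry over. Pictures are saved under pics/ and viewed, at most 10 in all, crops included, and the job is handed in when it is done.

Besides the shell and the picture viewer there is one more tool, called as name(argument=value, ...) on one line, values as JSON. carry_out: Moves the arm, as the interface text tells. Shift numbers are shares of 40 mm and turn numbers shares of 0.1 rad, none past 1 either way. Its arguments: {"type":"object","properties":{"plan":{"type":"string"},"claw":{"type":"number"}},"required":["plan"]}

```bash
mkdir -p pics; ls; cat > h.py <<'E'
import numpy as np, cv2
from bench import ctrl
def snap(n,f=None):
    c=ctrl.camera(n)
    if f: cv2.imwrite(f'pics/{f}.png',c['pixels'][:,:,::-1])
    return c
def ray(c,u,v):
    K=c['mtx']; d=cv2.undistortPoints(np.array([[[u,v]]],float),K,np.array([c['k1'],0,0,0.]))[0,0] if 0 else None
    x=np.array([(u-K[0,2])/K[0,0],(v-K[1,2])/K[1,1]]); s=x.copy()
    for _ in range(30): s=x/(1+c['k1']*(s@s))
    d=c['R'].T@np.array([s[0],s[1],1]); o=-c['R'].T@c['t']; return o,d/np.linalg.norm(d)
def onz(c,u,v,z):
    o,d=ray(c,u,v); return o+d*(z-o[2])/d[2]
def proj(c,X):
    p=c['R']@np.array(X,float)+c['t']; s=p[:2]/p[2]; s=s*(1+c['k1']*(s@s)); return (c['mtx']@[s[0],s[1],1])[:2]
E
python3 - <<'E'
from h import *
for n in ('scene','top'):
    c=snap(n,n+'0'); np.savez(n+'0.npz',**c); print(n,-c['R'].T@c['t'],c['k1'],c['mtx'][0,0])
o=ctrl.get_obs(); print(o)
E
```

```text
pics
scene [-0.29781704  0.54620799  0.60723544] 0.0013411944657474998 519.7975316934154
top [0.31904031 0.10832251 1.10150934] -0.09947321507528752 521.0136765495919
{'time_s': 0.1, 'q': array([ 1.05568579e+00,  1.81437808e-01,  1.60793287e+00,  1.20213050e-05,
        1.35375714e+00, -2.06325902e-01]), 'dq': array([-0.00025398, -0.00464174, -0.0017885 , -0.00074886,  0.00031837,
       -0.00142035]), 'joint_efforts': array([-3.58190673e-04, -4.45871794e+01, -3.52240956e+01, -2.44062085e-04,
        4.05168932e-03,  7.14063987e-06]), 'eef_pos': array([0.17448917, 0.54736887, 0.23047848]), 'eef_rot': array([-2.76406225e-04,  1.53780911e-01,  9.88104672e-01, -7.16111913e-04]), 'wrist_force': array([ 0.42045522,  0.35506053, -0.07273062]), 'torque': array([-0.04045203,  0.00927456,  0.02156541]), 'grasp_force': 0.0, 'opening': 0.9987727561120893}
```

View pics/scene0.png

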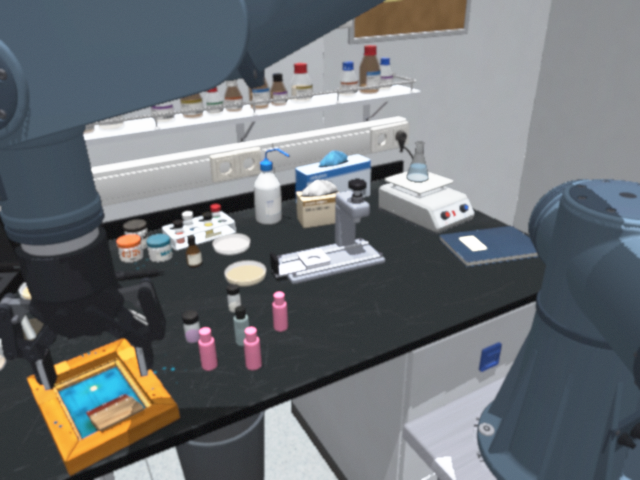

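View pics/top0.png

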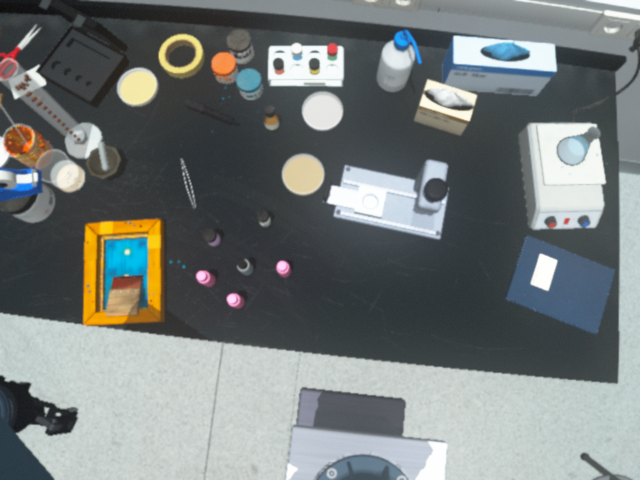

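Candidates (scene / top pixels): grey-dark vial at (241,325)/(246,267), stray at (234,297)/(264,218), violet at (191,325)/(212,238), and pink look-alikes at (280,312), (207,350), (252,350) / (284,268), (205,278), (235,299). I take the one at (241,325) to be the target and check it in a crop.

```bash
python3 - <<'E'
import cv2,numpy as np
a=cv2.imread('pics/scene0.png');b=cv2.imread('pics/top0.png')
f=lambda im,x,y,w,h,k:cv2.resize(im[y:y+h,x:x+w],None,fx=k,fy=k,interpolation=cv2.INTER_CUBIC)
A=f(a,170,275,133,100,3);B=f(b,190,200,133,100,3);C=f(a,260,170,133,110,3);D=f(b,320,150,133,110,3)
cv2.imwrite('pics/crop0.png',np.hstack([np.vstack([A[:, :399],C[:270]]),np.vstack([B,D[:270]])]))
E
```

```text
(no output)
```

View pics/crop0.png

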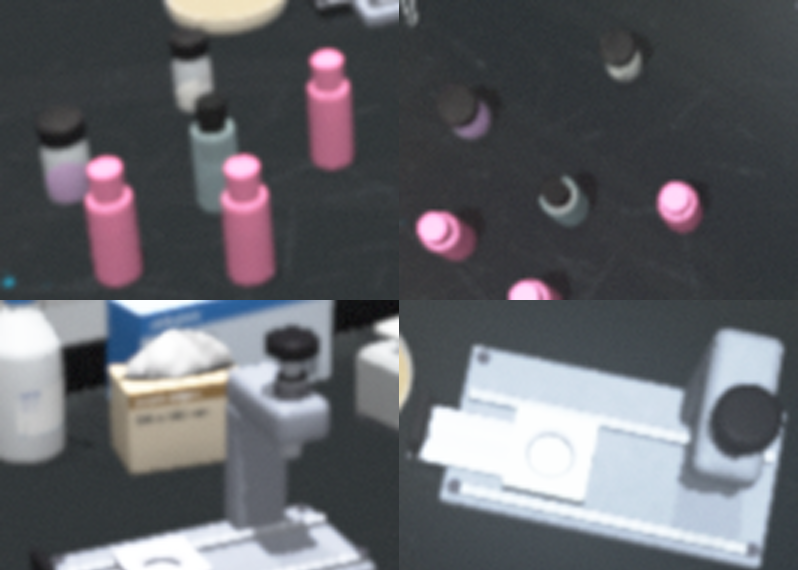

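The crop confirms it: the glass vial at scene (241,325) / top (246,267) has a narrow, tall dark stopper. The other two clear ones have wide caps and the rest are pink. Now I measure.

```bash
python3 - <<'E'
from h import *
T=dict(np.load('top0.npz'));S=dict(np.load('scene0.npz'))
im=T['pixels'];hsv=cv2.cvtColor(im,cv2.COLOR_RGB2HSV);g=im.max(2)
def blobs(m,amin):
    n,l,s,c=cv2.connectedComponentsWithStats(m.astype(np.uint8));return [(s[i],c[i],l==i) for i in range(1,n) if s[i][4]>=amin]
# pinks
pk=(hsv[...,0]>150)&(hsv[...,1]>70)&(hsv[...,2]>120); pk[:200]=0
for s,c,l in blobs(pk,40):
    ys,xs=np.where(l&(g>235)); print('pink',s[:4],xs.mean(),ys.mean(),onz(T,xs.mean(),ys.mean(),.075))
# target ring in top
sub=im[250:290,230:265]; print('grey values'); print(sub.max(2)[2:32:1,3:30:1])
# knob
k=(g<60);k[:170]=0;k[215:]=0;k[:,:418]=0;k[:,455:]=0
for s,c,l in blobs(k,50):
    (x,y),r=cv2.minEnclosingCircle(cv2.findContours(l.astype(np.uint8),0,1)[0][0]); print('knob',s,c,(x,y),r,onz(T,*c,.19),onz(T,x,y,.19))
# block white
w=(g>235)&(hsv[...,1]<30); w[:150]=0;w[250:]=0;w[:,:320]=0;w[:,:]&=True;w[:,455:]=0
for s,c,l in blobs(w,60): print('white',s,c)
E
```

```text
pink [276 260  14  17] 281.65625 267.84375 [0.46120551 0.21233152 0.075     ]
pink [196 270  17  16] 202.88 277.08 [0.42497797 0.36634857 0.075     ]
pink [226 293  16  15] 233.06451612903226 299.80645161290323 [0.38718242 0.29969305 0.075     ]
grey values
[[ 58  58  60  58  59  62  59  58  59  57  57  58  57  58  57  59  57  59
   59  59  59  59  59  58  61  62  58]
 [ 59  60  59  60  59  62  59  60  58  56  53  58  59  60  59  58  57  55
   60  55  59  57  58  57  60  60  57]
 [ 59  59  58  58  61  60  62  58  58  58  57  56  57  57  58  58  58  56
   57  57  58  59  59  59  60  61  62]
 [ 59  56  59  56  60  62  59  59  60  60  57  58  58  60  57  57  58  57
   56  58  58  57  58  57  59  58  60]
 [ 58  58  59  57  58  60  60  57  57  59  60  59  58  58  57  58  57  53
   54  55  57  58  57  57  61  61  61]
 [ 58  56  59  57  57  59  59  56  58  59  59  61  62  57  56  57  53  49
   49  49  51  55  57  56  58  58  58]
 [ 59  58  57  58  58  56  56  54  53  56  60  71  83  73  60  52  48  41
   43  43  45  49  55  58  59  58  60]
 [ 59  59  59  60  58  54  53  53  54  53  63  95 1
[... 1965 characters left out ...]
  60  58  61  60]
 [ 59  59  60  61  60  59  57  58  57  61  58  59  57  56  56  57  57  56
   57  58  59  58  59  58  58  61  62]
 [ 56  58  58  59  60  60  58  61  58  58  58  57  58  57  58  59  59  56
   57  59  59  59  59  60  59  61  61]
 [ 60  58  58  58  60  61  61  58  59  58  58  58  58  56  58  57  59  62
   60  59  61  61  57  59  63  65  63]
 [ 58  56  59  58  59  61  63  61  59  55  58  59  58  57  59  58  58  59
   60  61  60  61  59  60  62  61  60]
 [ 59  59  59  60  59  58  59  60  60  58  58  58  57  58  58  61  57  56
   59  61  60  59  59  59  60  61  61]]
white [ 328  174   88   42 1743] [364.77969019 195.48307516]
white [341 208  94  26 335] [382.57910448 220.88059701]
```

```bash
python3 - <<'E'
from h import *
T=dict(np.load('top0.npz'));S=dict(np.load('scene0.npz'))
def fit(l):
    c=max(cv2.findContours(l.astype(np.uint8),cv2.RETR_EXTERNAL,cv2.CHAIN_APPROX_NONE)[0],key=cv2.contourArea); return c
def win(C,x0,x1,y0,y1,f):
    m=np.zeros((480,640),np.uint8); m[y0:y1,x0:x1]=f(C['pixels'].astype(int)[y0:y1,x0:x1]); return m
# knob
for nm,C,b in (('T',T,(416,456,172,212)),('S',S,(345,368,174,206))):
    for th in (75,100):
        m=win(C,*b,lambda p:p.max(2)<th); c=fit(m); print(nm,'knob',th,cv2.boundingRect(c),cv2.minEnclosingCircle(c),cv2.fitEllipse(c))
# rays for top knob
v=onz(T,242.5,264.8,.055);print('vial guess',v, 'proj scene foot',proj(S,[v[0],v[1],0]),proj(S,[v[0],v[1],.055]),proj(S,[v[0],v[1],.075]))
m=win(S,225,255,300,352,lambda p:(p[...,1]-p[...,0]>12)&(p[...,1]>80)); c=fit(m); print('scene teal',cv2.boundingRect(c),cv2.minAreaRect(c))
g=cv2.cvtColor(T['pixels'],cv2.COLOR_RGB2GRAY)
big=cv2.resize(g[160:250,320:460],None,fx=5,fy=5,interpolation=cv2.INTER_CUBIC)
big=cv2.convertScaleAbs(cv2.createCLAHE(3,(4,4)).apply(big))
h=cv2.HoughCircles(cv2.GaussianBlur(big,(0,0),2),cv2.HOUGH_GRADIENT,1.5,60,param1=60,param2=30,minRadius=30,maxRadius=80)
print('hough',[(320+x/5-.4,160+y/5-.4,r/5) for x,y,r in h[0][:6]])
cv2.imwrite('pics/press0.png',big)
E
```

```text
T knob 75 (425, 172, 31, 40) ((446.1333312988281, 191.5), 21.42129898071289) ((442.64697265625, 191.42929077148438), (30.591127395629883, 39.78038024902344), 178.84095764160156)
T knob 100 (424, 172, 32, 40) ((445.5322570800781, 191.5), 21.677001953125) ((442.4705810546875, 191.07711791992188), (32.69841384887695, 38.706172943115234), 177.82025146484375)
S knob 75 (349, 179, 17, 12) ((357.0, 184.5), 8.381627082824707) ((357.03277587890625, 184.8590545654297), (10.365962028503418, 16.73552894592285), 93.3737564086914)
S knob 100 (349, 179, 17, 13) ((357.0, 184.5), 8.732224464416504) ((357.18048095703125, 184.72727966308594), (11.528193473815918, 17.39167022705078), 95.37258911132812)
vial guess [0.46119603 0.29448096 0.055     ] proj scene foot [242.33110157 340.64248885] [239.87326156 316.53099844] [238.94705901 307.44609421]
scene teal (234, 315, 14, 29) ((240.5, 329.0), (13.0, 28.0), 0.0)
hough [(np.float32(434.95), np.float32(188.85), np.float32(11.460001)), (np.float32(369.55002), np.float32(202.35), np.float32(6.87)), (np.float32(401.95), np.float32(184.05), np.float32(12.030001)), (np.float32(340.15), np.float32(202.95001), np.float32(14.49)), (np.float32(379.45), np.float32(210.15001), np.float32(8.4))]
```

View pics/press0.png

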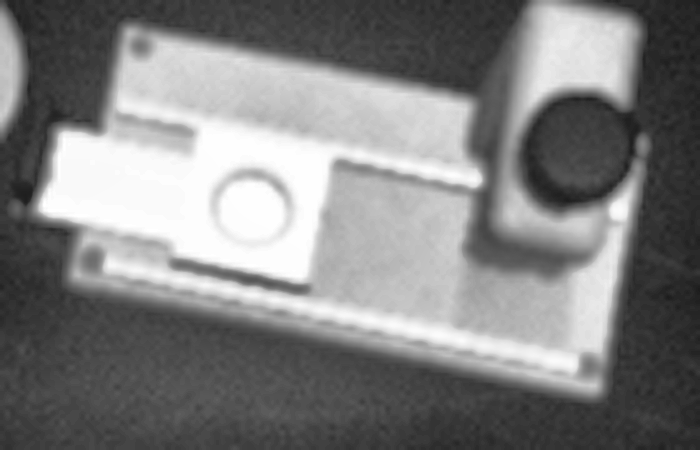

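The picture shows the base corners at about (125,28), (68,285) and (605,398), the nest at (251,207), the knob at (580,148) and the block right of the tab, which is at the far left. All are in 5x crop pixels.

```bash
python3 - <<'E'
from h import *
T=dict(np.load('top0.npz'));S=dict(np.load('scene0.npz'))
P=lambda X,Y,z:onz(T,320+X/5-.4,160+Y/5-.4,z)
bl,fl,fr=P(125,28,.012),P(68,285,.012),P(605,398,.012)
n=P(251,207,.032); kt=P(579,147,.2)
print('corners',bl,fl,fr,np.linalg.norm(bl-fl),np.linalg.norm(fl-fr))
ey=(fl-fr)/np.linalg.norm(fl-fr); th=np.arctan2(-ey[0],ey[1]); print('yaw from front edge',th)
d=n-kt; print('nest',n,'knob',kt,'dist',np.hypot(*d[:2]),'yaw',np.arctan2(-d[0],d[1]))
# joint least squares: corners + knob + nest (slide s)
from scipy.optimize import least_squares
def f(p):
    R=np.array([[np.cos(p[2]),-np.sin(p[2])],[np.sin(p[2]),np.cos(p[2])]])
    L=[(-.045,-.055),(-.045,.180),(.075,.18),(0,0),(0,.125-p[3])]
    return np.concatenate([p[:2]+R@np.array(l)-m[:2] for l,m in zip(L,(fr,fl,bl,kt,n))])
r=least_squares(f,[*kt[:2],th,.01]);print('fit x y yaw slide',r.x,'res mm',(r.fun*1e3).round(1))
x,y,t,s=r.x
W=lambda a,b,z:[x+np.cos(t)*a-np.sin(t)*b,y+np.sin(t)*a+np.cos(t)*b,z]
print('scene knob top',proj(S,W(0,0,.2)),'knob mid',proj(S,W(0,0,.19)),'nest',proj(S,W(0,.125-s,.032)))
for nm,u,v in (('violet',205+.0,236),('stray',263,215.5)): print(nm,onz(T,u+4,v,.057))
E
```

```text
corners [0.71179715 0.11027169 0.012     ] [0.59289662 0.12259411 0.012     ] [ 0.56917486 -0.11197771  0.012     ] 0.11953734762360825 0.23576823131456354
yaw from front edge -0.10078527441028937
nest [0.63065804 0.04853674 0.032     ] knob [ 0.61777363 -0.05844722  0.2       ] dist 0.10775701941953052 yaw -0.11985589610468457
fit x y yaw slide [ 0.61893637 -0.06063422 -0.10273511  0.01520255] res mm [-0.6  1.2 -0.3  0.4  0.2  0.5  1.2 -2.2 -0.5  0. ]
scene knob top [356.961265   180.45567406] knob mid [356.87851264 184.67222962] nest [313.14684568 256.53453478]
violet [0.51242898 0.37158319 0.057     ]
stray [0.56871044 0.25832707 0.057     ]
```

The measurements agree across both views: the press is at (0.619, -0.061) with yaw -0.103, and the vial at (0.461, 0.2945). First I align the yaw to the press and approach the vial.

```bash
cat >> h.py <<'E'
from scipy.spatial.transform import Rotation as Ro
PX,PY,PT=.6189,-.0606,-.1027
def press(a,b): return np.array([PX+np.cos(PT)*a-np.sin(PT)*b,PY+np.sin(PT)*a+np.cos(PT)*b])
def need(tgt,yaw=PT):
    "total shift (40 mm units) and turn (0.1 rad units) in present tool axes; shift also in aligned-tool axes"
    o=ctrl.get_obs(); w,x,y,z=o['eef_rot']; R=Ro.from_quat([x,y,z,w])
    c,s=np.cos(yaw),np.sin(yaw); G=Ro.from_matrix(np.array([[-c,-s,0],[-s,c,0],[0,0,-1]]).T @ np.eye(3) if 0 else np.column_stack([[-c,-s,0],[-s,c,0],[0,0,-1]]))
    d=np.array(tgt)-o['eef_pos']
    print('now',o['time_s'],o['eef_pos'].round(4),'F',o['wrist_force'].round(2),'open',round(o['opening'],3))
    print('turn',((R.inv()*G).as_rotvec()/.1).round(3),'shift tool',(R.inv().apply(d)/.04).round(3),'aligned',(G.inv().apply(d)/.04).round(3))
E
python3 -c "
from h import *
need([.461,.2945,.14])"
```

```text
now 0.1 [0.1745 0.5474 0.2305] F [ 0.42  0.36 -0.07] open 0.999
turn [-0.015 -0.005 -2.061] shift tool [-8.746 -3.843  2.265] aligned [-7.773 -5.554  2.262]
```

carry_out(plan="0 0 0 0 0 -1; 0 0 0 0 0 -1; -0.6 -0.45 0.1 0 0 -0.06; -0.7 -0.5 0.1 0 0 0; -0.7 -0.5 0.1 0 0 0; -0.7 -0.5 0.1 0 0 0; -0.7 -0.5 0.1 0 0 0; -0.6 -0.4 0.1 0 0 0", claw=-0.3)

```text
time_s: 0.77
eef_pos: [0.3231, 0.4161, 0.2068]
eef_rot: [-0.0, 0.052, 0.999, -0.0]
wrist_force: [-0.4, 1.4, 0.4]
opening: 0.649
grasp_force: 0.0
```

```bash
python3 -c "
from h import *
need([.461,.2945,.14])"
```

```text
now 0.7667 [0.3231 0.4161 0.2068] F [-0.37  1.39  0.38] open 0.649
turn [-0.007 -0.002 -0.005] shift tool [-3.742 -2.668  1.67 ] aligned [-3.74  -2.67   1.669]
```

carry_out(plan="-0.6 -0.4 0.2 0 0 0; -0.7 -0.5 0.3 0 0 0; -0.7 -0.5 0.3 0 0 0; -0.7 -0.5 0.3 0 0 0; -0.6 -0.45 0.3 0 0 0; -0.44 -0.32 0.27 0 0 0; 0 0 0 0 0 0; 0 0 0 0 0 0")

```text
time_s: 1.43
eef_pos: [0.4598, 0.2951, 0.1393]
eef_rot: [-0.001, 0.053, 0.999, -0.0]
wrist_force: [-0.2, 0.4, 0.2]
opening: 0.649
grasp_force: 0.0
```

```bash
python3 -c "
from h import *
need([.461,.2945,.023])
c=snap('scene','s1');d=snap('top','t1')
import cv2
f=lambda im,x,y:cv2.resize(im[y:y+150,x:x+130],None,fx=3,fy=3,interpolation=cv2.INTER_CUBIC)
cv2.imwrite('pics/c1.png',np.hstack([f(c['pixels'][:,:,::-1],180,220),f(d['pixels'][:,:,::-1],180,200)]))"
```

```text
now 1.4333 [0.4598 0.2951 0.1393] F [-0.19  0.44  0.24] open 0.649
turn [-0.01  -0.024 -0.027] shift tool [-0.038 -0.01   2.908] aligned [-0.031 -0.013  2.908]
```

View pics/c1.png

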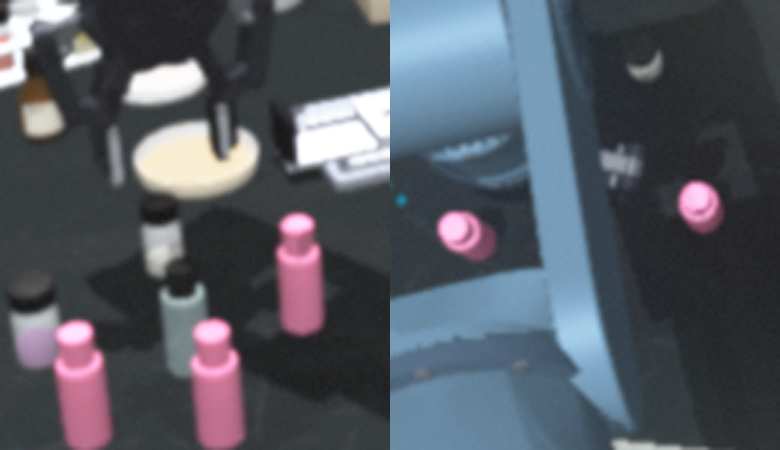

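The scene view shows the fingers straddling the target symmetrically: finger midpoint at crop x of about 168, where the vial axis extrapolates to the same. I descend.

carry_out(plan="-0.03 -0.01 0.4 0 0 0; 0 0 0.5 0 0 0; 0 0 0.5 0 0 0; 0 0 0.5 0 0 0; 0 0 0.5 0 0 0; 0 0 0.35 0 0 0; 0 0 0.15 0 0 0; 0 0 0 0 0 0")

```text
time_s: 2.2
eef_pos: [0.4595, 0.2963, 0.0236]
eef_rot: [-0.001, 0.051, 0.999, -0.0]
wrist_force: [-0.6, 0.0, -0.1]
opening: 0.648
grasp_force: 0.0
```

carry_out(plan="0 0 0 0 0 0; 0 0 0 0 0 0; 0 0 0 0 0 0; 0 0 0 0 0 0; 0 0 0 0 0 0; 0 0 0 0 0 0; 0 0 0 0 0 0; 0 0 0 0 0 0", claw=1)

```text
time_s: 2.87
eef_pos: [0.4621, 0.2964, 0.026]
eef_rot: [0.001, 0.051, 0.999, 0.001]
wrist_force: [-0.5, 0.8, 7.7]
opening: 0.295
grasp_force: 59.0
```

```bash
python3 -c "
from h import *
n=press(0,.125-.0152);print(n)
need([*n,.12])
c=snap('scene');
import cv2
cv2.imwrite('pics/c2.png',cv2.resize(c['pixels'][220:370,170:310,::-1],None,fx=3,fy=3,interpolation=cv2.INTER_CUBIC))"
```

```text
[0.63015665 0.04862146]
now 2.8667 [0.4621 0.2964 0.026 ] F [-0.49  0.81  7.69] open 0.295
turn [ 0.015  0.02  -0.003] shift tool [-4.821 -5.726 -2.35 ] aligned [-4.814 -5.731 -2.351]
```

View pics/c2.png

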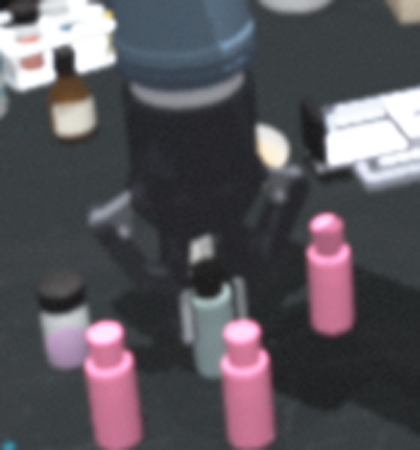

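The crop shows the vial between the pads at about (208,330), and grip force and opening (25 mm) agree. Now lift and carry it over.

carry_out(plan="0 0 -0.3 0 0 0; 0 0 -0.5 0 0 0; 0 0 -0.6 0 0 0; 0 0 -0.6 0 0 0; -0.2 -0.3 -0.35 0 0 0; -0.5 -0.6 0 0 0 0; -0.6 -0.7 0 0 0 0; -0.6 -0.7 0 0 0 0")

```text
time_s: 3.58
eef_pos: [0.5279, 0.1958, 0.1201]
eef_rot: [0.001, 0.05, 0.999, 0.0]
wrist_force: [-0.2, 0.7, -1.1]
opening: 0.294
grasp_force: 59.1
```

carry_out(plan="-0.6 -0.7 0 0 0 0; -0.6 -0.7 0 0 0 0; -0.6 -0.7 0 0 0 0; -0.5 -0.6 0 0 0 0; -0.4 -0.45 0 0 0 0; -0.21 -0.28 0 0 0 0; 0 0 0 0 0 0; 0 0 0 0 0 0")

```text
time_s: 4.25
eef_pos: [0.6286, 0.0479, 0.1186]
eef_rot: [-0.0, 0.052, 0.999, 0.0]
wrist_force: [-0.2, 0.1, -1.0]
opening: 0.294
grasp_force: 59.1
```

```bash
python3 -c "
from h import *
n=press(0,.125-.0152)
need([*n,.12])
c=snap('scene');np.savez('s3.npz',**c)
o=ctrl.get_obs();p=o['eef_pos'];print(o['grasp_force'])
for dz in (-.026,.029,.049): print(dz,proj(c,p+[0,0,dz]))
import cv2
cv2.imwrite('pics/c3.png',cv2.resize(c['pixels'][170:290,250:400,::-1],None,fx=5,fy=5,interpolation=cv2.INTER_CUBIC))"
```

```text
now 4.25 [0.6286 0.0479 0.1186] F [-0.16  0.06 -1.05] open 0.294
turn [ 0.004 -0.007 -0.013] shift tool [-0.037  0.022 -0.034] aligned [-0.037  0.022 -0.034]
59.0854945150204
-0.026 [312.96891256 233.36348288]
0.029 [312.46796297 210.94343614]
0.049 [312.28031767 202.54525178]
```

View pics/c3.png

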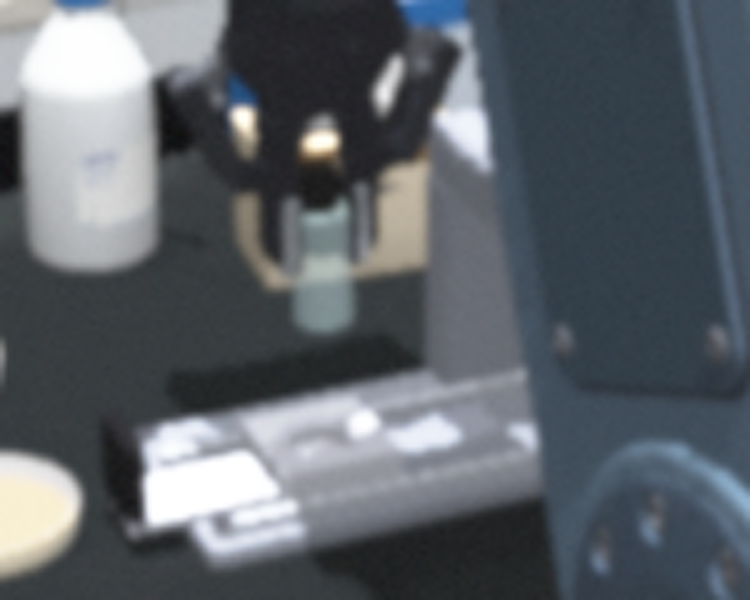

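The vial hangs upright in the pads, with its foot at about (314,235), where (313,235.9) was predicted. I check the lateral offset against the nest numerically and with one composite view.

```bash
python3 - <<'E'
from h import *
S=dict(np.load('scene0.npz'));A=dict(np.load('s3.npz'))
p=A['pixels'].astype(int)
for v in range(212,238,3):
    r=(p[v,:,1]); print(v,r[300:328])
f=lambda C,x,y,w,h,k:cv2.resize(C['pixels'][y:y+h,x:x+w,::-1],None,fx=k,fy=k,interpolation=cv2.INTER_CUBIC)
g=lambda im:cv2.convertScaleAbs(im,alpha=1.0)
a=f(S,280,240,66,36,10)[:, :400*2]; b=f(A,280,240,66,24,10)
lut=np.clip((np.arange(256)-150.)*2.6,0,255).astype(np.uint8)
cv2.imwrite('pics/c4.png',np.vstack([cv2.LUT(a,lut)[:330],b]))
x=np.array([.6302,.0486,.032]);
for q in ([0,0,0],[.0155,0,0],[-.0155,0,0],[0,.0155,0],[0,-.0155,0],[.0001,0,-.012]): print(proj(S,x+q))
cr=S['R'][0];print('cam right in world',cr)
E
```

```text
212 [119  93  59  40  38  50  80 107 115 105 101 106 111 115 117 122 140 163
 162 129  89  91 108 102  87 118 161 177]
215 [119  95  60  41  39  52  82 111 117 113 118 132 143 145 145 143 140 135
 128 109  84  93 113 108  87 113 155 174]
218 [116  98  66  44  40  50  76 107 117 110 106 118 127 130 132 132 132 131
 124 110  88 103 127 123 109 130 156 167]
221 [112 116 107  88  66  53  80 107 120 117 127 149 159 158 160 164 170 167
 151 127  97 108 134 148 155 159 161 161]
224 [ 77  98 119 138 148 143 129 124 124 129 148 172 182 186 187 188 187 182
 176 163 147 138 134 127 124 120 112 109]
227 [ 62  64  79  99 113 119 116 115 120 133 141 145 147 148 149 148 148 146
 140 126 102  73  65  63  61  60  61  61]
230 [ 61  61  61  62  61  63  64  66  90 113 129 136 139 143 143 145 146 144
 140 129 106  78  65  61  62  62  64  63]
233 [ 62  61  61  61  62  59  62  66  86 109 125 134 138 141 144 145 145 143
 138 124 102  74  65  62  60  62  62  62]
236 [ 60  63  64  61  61  61  61  63  65  69  78  87  95 101 103 104  98  88
  77  70  62  57  58  56  55  53  53  56]
[313.14017998 256.53560283]
[309.93489487 253.79689895]
[316.41122447 259.33049598]
[307.22443386 258.20037119]
[318.99232292 254.88873853]
[313.22247565 261.06107643]
cam right in world [-0.47943232 -0.87731742 -0.0214197 ]
```

View pics/c4.png

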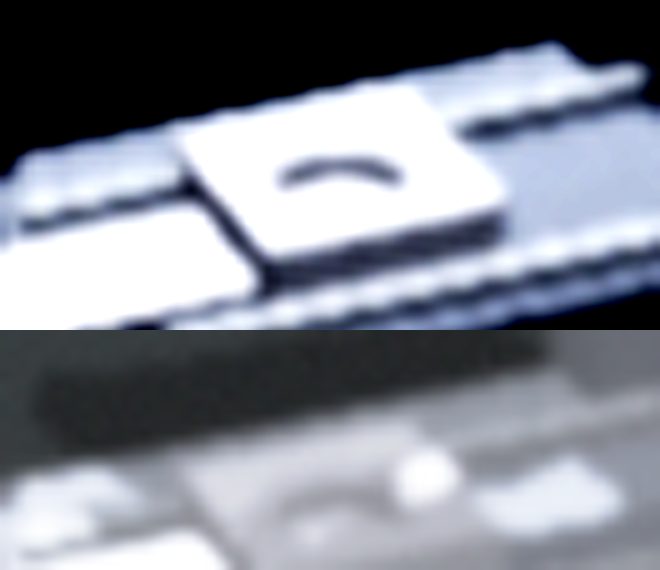

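carry_out(plan="-0.045 0.05 0.2 0 0 0; 0 0 0.3 0 0 0; 0 0 0.3 0 0 0; 0 0 0.3 0 0 0; 0 0 0.2 0 0 0; 0 0 0.15 0 0 0; 0 0 0.1 0 0 0; 0 0 0 0 0 0")

```text
time_s: 4.97
eef_pos: [0.6303, 0.0499, 0.0552]
eef_rot: [-0.001, 0.051, 0.999, 0.0]
wrist_force: [-0.3, 0.5, -0.9]
opening: 0.298
grasp_force: 59.1
```

carry_out(plan="0 0 0.05 0 0 0; 0 0 0.05 0 0 0; 0 0 0.04 0 0 0; 0 0 0.03 0 0 0; 0 0 0.02 0 0 0; 0 0 0 0 0 0; 0 0 0 0 0 0; 0 0 0 0 0 0")

```text
time_s: 5.63
eef_pos: [0.631, 0.0498, 0.049]
eef_rot: [0.0, 0.051, 0.999, -0.0]
wrist_force: [-0.3, 0.7, -0.6]
opening: 0.295
grasp_force: 59.1
```

carry_out(plan="0 0 0.02 0 0 0; 0 0 0.02 0 0 0; 0 0 0.02 0 0 0; 0 0 0.02 0 0 0; 0 0 0 0 0 0; 0 0 0 0 0 0; 0 0 0 0 0 0; 0 0 0 0 0 0")

```text
time_s: 6.3
eef_pos: [0.6311, 0.0498, 0.046]
eef_rot: [0.0, 0.051, 0.999, -0.0]
wrist_force: [-2.5, -0.2, 4.8]
opening: 0.297
grasp_force: 59.5
```

The vial is seated: contact came at TCP 0.046, which puts the foot at 0.020. Release and rise.

carry_out(plan="0 0 0 0 0 0; 0 0 0 0 0 0; 0 0 0 0 0 0; 0 0 0 0 0 0; 0 0 -0.1 0 0 0; 0 0 -0.4 0 0 0; 0 0 -0.5 0 0 0; 0 0 -0.5 0 0 0", claw=-0.3)

```text
time_s: 6.97
eef_pos: [0.6304, 0.0499, 0.106]
eef_rot: [-0.001, 0.051, 0.999, 0.0]
wrist_force: [0.5, 0.4, -0.5]
opening: 0.651
grasp_force: 0.0
```

```bash
python3 - <<'E'
from h import *
t=press(0,.110+.100+.014+.035); print(t); need([*t,.14])
c=snap('scene'); p=c['pixels'].astype(int)
for v in (236,242,248,254): print(v,p[v,300:328,1])
for z in (.02,.075): print(proj(c,[*press(0,.1098),z]))
E
```

```text
[0.64545257 0.19703533]
now 6.9667 [0.6304 0.0499 0.106 ] F [ 0.49  0.44 -0.53] open 0.651
turn [ 0.    -0.014 -0.001] shift tool [ 0.005  3.698 -0.851] aligned [ 3.000e-03  3.698e+00 -8.510e-01]
236 [61 62 63 60 60 61 60 60 57 44 37 34 33 32 35 35 38 43 57 57 57 57 55 57
 58 57 60 61]
242 [ 50  47  47  47  46  42  51  84 126 154 161 157 151 148 153 165 166 166
 154 115  70  45  39  37  38  37  38  39]
248 [ 39  40  39  42  43  44  51  71  99 122 131 128 131 132 135 136 140 152
 164 168 164 160 156 155 155 157 157 158]
254 [213 217 219 219 220 219 216 209 199 196 200 200 201 200 199 196 196 197
 211 237 251 254 254 253 247 224 175 149]
[313.24418384 261.08928658]
[312.76381919 239.91831789]
```

The vial stands upright in the nest (scene columns 307.6 to 319.4, centre 313.5). Next I go behind the tab with shut fingers, keeping the tips at z≥0.04, above the low dish near there.

carry_out(plan="0 0 -0.4 0 0 0; 0 0.2 -0.4 0 0 0; 0 0.6 0 0 0 0; 0 0.7 0 0 0 0; 0 0.7 0 0 0 0; 0 0.7 0 0 0 0; 0 0.5 0 0 0 0; 0 0.3 0 0 0 0", claw=1)

```text
time_s: 7.68
eef_pos: [0.646, 0.1996, 0.1377]
eef_rot: [0.0, 0.05, 0.999, 0.0]
wrist_force: [0.2, -0.4, 0.2]
opening: -0.001
grasp_force: 0.0
```

```bash
python3 - <<'E'
from h import *
t=press(0,.110+.100+.014+.035); need([*t,.040])
T=dict(np.load('top0.npz'));print('dish',onz(T,303,174,.01))
c=snap('scene','s5')
cv2.imwrite('pics/c5.png',cv2.resize(c['pixels'][170:290,220:370,::-1],None,fx=5,fy=5,interpolation=cv2.INTER_CUBIC))
E
```

```text
now 7.6833 [0.646  0.1996 0.1377] F [ 0.19 -0.42  0.17] open -0.001
turn [0.006 0.002 0.018] shift tool [ 0.008 -0.066  2.443] aligned [ 0.007 -0.064  2.443]
dish [0.68198771 0.19906443 0.01      ]
```

View pics/c5.png

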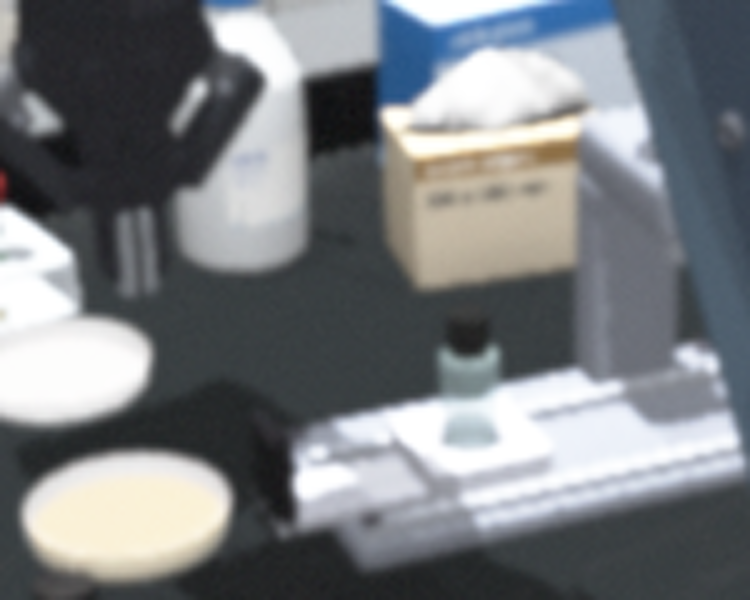

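The vial stands upright in the nest at crop (468,390), and the shut fingers are outside the tab. I lower and approach the tab.

carry_out(plan="0 0 0.4 0 0 0; 0 0 0.6 0 0 0; 0 0 0.6 0 0 0; 0 0 0.5 0 0 0; 0 0 0.34 0 0 0; 0 -0.2 0 0 0 0; 0 -0.3 0 0 0 0; 0 -0.2 0 0 0 0")

```text
time_s: 8.4
eef_pos: [0.6442, 0.1674, 0.0414]
eef_rot: [0.001, 0.052, 0.999, -0.0]
wrist_force: [0.3, -0.5, 0.0]
opening: 0.0
grasp_force: 0.0
```

carry_out(plan="0 -0.15 0 0 0 0; 0 -0.15 0 0 0 0; 0 -0.15 0 0 0 0; 0 -0.15 0 0 0 0; 0 -0.15 0 0 0 0; 0 -0.15 0 0 0 0; 0 -0.15 0 0 0 0; 0 -0.15 0 0 0 0")

```text
time_s: 9.07
eef_pos: [0.6382, 0.121, 0.0401]
eef_rot: [0.0, 0.051, 0.999, 0.0]
wrist_force: [1.4, 2.0, 1.8]
opening: -0.002
grasp_force: 1.2
```

```bash
python3 - <<'E'
from h import *
need([*press(0,.1145),.04])
E
```

```text
now 9.0667 [0.6382 0.121  0.0401] F [1.36 2.05 1.81] open -0.002
turn [0.001 0.    0.001] shift tool [ 0.016 -1.704  0.003] aligned [ 0.016 -1.704  0.003]
```

Contact is made at about 2 N. I push on smoothly, then creep to the stop.

carry_out(plan="0 -0.18 0 0 0 0; 0 -0.2 0 0 0 0; 0 -0.2 0 0 0 0; 0 -0.2 0 0 0 0; 0 -0.2 0 0 0 0; 0 -0.2 0 0 0 0; 0 -0.18 0 0 0 0; 0 -0.1 0 0 0 0")

```text
time_s: 9.73
eef_pos: [0.632, 0.0621, 0.0399]
eef_rot: [-0.0, 0.052, 0.999, -0.0]
wrist_force: [0.1, 2.5, 2.0]
opening: -0.002
grasp_force: 1.0
```

carry_out(plan="0 -0.03 0 0 0 0; 0 -0.03 0 0 0 0; 0 -0.03 0 0 0 0; 0 -0.03 0 0 0 0; 0 -0.03 0 0 0 0; 0 -0.03 0 0 0 0; 0 -0.02 0 0 0 0; 0 0 0 0 0 0")

```text
time_s: 10.4
eef_pos: [0.6313, 0.0553, 0.04]
eef_rot: [-0.0, 0.051, 0.999, -0.0]
wrist_force: [0.1, 2.3, -0.6]
opening: -0.001
grasp_force: 0.7
```

```bash
python3 - <<'E'
from h import *
need([*press(0,.1145),.04])
E
```

```text
now 10.4 [0.6313 0.0553 0.04  ] F [ 0.07  2.3  -0.56] open -0.001
turn [-0.001 -0.004 -0.   ] shift tool [ 0.012 -0.052 -0.001] aligned [ 0.012 -0.052 -0.001]
```

carry_out(plan="0 -0.02 0 0 0 0; 0 -0.02 0 0 0 0; 0 -0.02 0 0 0 0; 0 -0.02 0 0 0 0; 0 0 0 0 0 0; 0 0 0 0 0 0; 0 0 0 0 0 0; 0 0 0 0 0 0")

```text
time_s: 11.07
eef_pos: [0.6311, 0.0533, 0.04]
eef_rot: [-0.0, 0.051, 0.999, 0.001]
wrist_force: [0.5, 6.0, 0.4]
opening: 0.003
grasp_force: 3.1
```

carry_out(plan="0 -0.02 0 0 0 0; 0 -0.02 0 0 0 0; 0 -0.02 0 0 0 0; 0 0 0 0 0 0; 0 0 0 0 0 0; 0 0 0 0 0 0; 0 0 0 0 0 0; 0 0 0 0 0 0")

```text
time_s: 11.73
eef_pos: [0.6311, 0.0531, 0.04]
eef_rot: [0.0, 0.051, 0.999, 0.002]
wrist_force: [2.0, 14.0, -0.9]
opening: -0.005
grasp_force: 7.1
```

The carriage is on its end stop: the force rose to 14 N with no travel. I back off, rise and go above the knob.

carry_out(plan="0 0.15 0 0 0 0; 0 0.4 0 0 0 0; 0 0.2 -0.3 0 0 0; 0 0 -0.7 0 0 0; 0 0 -0.8 0 0 0; 0 0 -0.8 0 0 0; 0 0 -0.8 0 0 0; 0 0 -0.8 0 0 0")

```text
time_s: 12.4
eef_pos: [0.6339, 0.0792, 0.2108]
eef_rot: [0.0, 0.051, 0.999, -0.0]
wrist_force: [0.2, -0.5, -0.4]
opening: -0.002
grasp_force: 0.0
```

carry_out(plan="0 0 -0.7 0 0 0; 0 0 -0.4 0 0 0; 0 0 -0.2 0 0 0; 0 0 0 0 0 0; 0 0 0 0 0 0; 0 0 0 0 0 0; 0 0 0 0 0 0; 0 0 0 0 0 0")

```text
time_s: 13.07
eef_pos: [0.6333, 0.0797, 0.2583]
eef_rot: [-0.001, 0.051, 0.999, -0.0]
wrist_force: [-0.4, 0.8, -0.1]
opening: -0.001
grasp_force: 0.0
```

```bash
python3 - <<'E'
from h import *
need([*press(0,0),.215])
c=snap('scene'); np.savez('s6.npz',**c); p=c['pixels'].astype(int)
o=proj(c,[*press(0,0),.095]);q=proj(c,[*press(0,0),.02]);k=proj(c,[*press(0,0),.2]);print('stopper top',o,'floor',q,'knob',k)
r=int((o[1]+q[1])/2); x=int(o[0])
for v in (r-4,r,r+4): print(v,x-15,p[v,x-15:x+15,1])
E
```

```text
now 13.0667 [0.6333 0.0797 0.2583] F [-0.43  0.78 -0.09] open -0.001
turn [-0.002 -0.029 -0.001] shift tool [-0.005 -3.525  1.083] aligned [-1.000e-03 -3.525e+00  1.082e+00]
stopper top [356.12007648 223.14972335] floor [355.56202607 251.62469957] knob [356.95730901 180.46335657]
233 341 [126 116 110 112 110 112 111 111 114 129 156 169 164 154 147 147 151 149
 123  97  87  84  82  81  81  76  70  65  63  65]
237 341 [121 114 113 110 111 112 111 111 113 121 134 136 130 128 131 133 133 126
 110  95  87  84  83  82  81  79  74  69  69  72]
241 341 [128 119 113 113 112 112 114 117 122 132 149 160 167 171 174 178 184 185
 169 130  98  88  89  88  87  84  78  74  79  96]
```

The vial shows at columns 350 to 359.5 under the ram, where 355.8 was predicted. I move over the knob.

carry_out(plan="0 -0.4 0 0 0 0; 0 -0.6 0 0 0 0; 0 -0.7 0 0 0 0; 0 -0.7 0 0 0 0; 0 -0.6 0.2 0 0 0; 0 -0.4 0.3 0 0 0; 0 -0.12 0.3 0 0 0; 0 0 0.2 0 0 0")

```text
time_s: 13.78
eef_pos: [0.6187, -0.0613, 0.218]
eef_rot: [-0.001, 0.052, 0.999, 0.0]
wrist_force: [0.1, 0.4, -0.7]
opening: 0.001
grasp_force: 0.0
```

carry_out(plan="0 0 0.08 0 0 0; 0 0 0.08 0 0 0; 0 0 0.08 0 0 0; 0 0 0.06 0 0 0; 0 0 0.06 0 0 0; 0 0 0.06 0 0 0; 0 0 0.03 0 0 0; 0 0 0 0 0 0")

```text
time_s: 14.45
eef_pos: [0.6195, -0.0602, 0.2019]
eef_rot: [-0.0, 0.051, 0.999, 0.0]
wrist_force: [0.1, -0.7, -0.8]
opening: -0.002
grasp_force: 0.0
```

```bash
python3 - <<'E'
from h import *
need([*press(0,0),.19])
E
```

```text
now 14.45 [ 0.6195 -0.0602  0.2019] F [ 0.08 -0.66 -0.83] open -0.002
turn [ 0.001 -0.003  0.001] shift tool [ 0.013 -0.011  0.296] aligned [ 0.013 -0.011  0.296]
```

carry_out(plan="0 0 0.04 0 0 0; 0 0 0.04 0 0 0; 0 0 0.04 0 0 0; 0 0 0.04 0 0 0; 0 0 0.04 0 0 0; 0 0 0.04 0 0 0; 0 0 0.02 0 0 0; 0 0 0 0 0 0")

```text
time_s: 15.12
eef_pos: [0.6199, -0.0605, 0.1925]
eef_rot: [0.0, 0.051, 0.999, -0.0]
wrist_force: [-1.5, 0.5, 6.4]
opening: -0.002
grasp_force: 3.3
```

carry_out(plan="0 0 0.01 0 0 0; 0 0 0.01 0 0 0; 0 0 0.01 0 0 0; 0 0 0.01 0 0 0; 0 0 0 0 0 0; 0 0 0 0 0 0; 0 0 0 0 0 0; 0 0 0 0 0 0")

```text
time_s: 15.78
eef_pos: [0.6199, -0.0605, 0.1912]
eef_rot: [0.001, 0.051, 0.999, -0.0]
wrist_force: [-1.9, 1.4, 8.6]
opening: -0.005
grasp_force: 4.0
```

carry_out(plan="0 0 0.01 0 0 0; 0 0 0.01 0 0 0; 0 0 0.01 0 0 0; 0 0 0.01 0 0 0; 0 0 0.005 0 0 0; 0 0 0 0 0 0; 0 0 0 0 0 0; 0 0 0 0 0 0")

```text
time_s: 16.45
eef_pos: [0.6199, -0.0605, 0.1894]
eef_rot: [0.001, 0.051, 0.999, -0.0]
wrist_force: [-1.6, -0.0, 7.9]
opening: 0.001
grasp_force: 4.2
```

carry_out(plan="0 0 0.01 0 0 0; 0 0 0.01 0 0 0; 0 0 0.01 0 0 0; 0 0 0.01 0 0 0; 0 0 0.005 0 0 0; 0 0 0 0 0 0; 0 0 0 0 0 0; 0 0 0 0 0 0")

```text
time_s: 17.12
eef_pos: [0.6199, -0.0605, 0.1877]
eef_rot: [0.001, 0.051, 0.999, -0.0]
wrist_force: [-2.5, 1.0, 9.1]
opening: 0.0
grasp_force: 4.2
```

carry_out(plan="0 0 0.01 0 0 0; 0 0 0.01 0 0 0; 0 0 0.01 0 0 0; 0 0 0.01 0 0 0; 0 0 0.005 0 0 0; 0 0 0 0 0 0; 0 0 0 0 0 0; 0 0 0 0 0 0")

```text
time_s: 17.78
eef_pos: [0.6199, -0.0605, 0.1859]
eef_rot: [0.001, 0.051, 0.999, -0.0]
wrist_force: [-3.0, 1.8, 8.2]
opening: 0.0
grasp_force: 4.3
```

carry_out(plan="0 0 0.01 0 0 0; 0 0 0.01 0 0 0; 0 0 0.01 0 0 0; 0 0 0.01 0 0 0; 0 0 0.005 0 0 0; 0 0 0 0 0 0; 0 0 0 0 0 0; 0 0 0 0 0 0")

```text
time_s: 18.45
eef_pos: [0.6199, -0.0605, 0.185]
eef_rot: [0.001, 0.051, 0.999, -0.0]
wrist_force: [-5.6, 1.5, 13.8]
opening: 0.001
grasp_force: 6.8
```

The stop is found at z of about 0.185. I add a touch to reach 15–20 N and hold.

carry_out(plan="0 0 0.005 0 0 0; 0 0 0.007 0 0 0; 0 0 0 0 0 0; 0 0 0 0 0 0; 0 0 0 0 0 0; 0 0 0 0 0 0; 0 0 0 0 0 0; 0 0 0 0 0 0")

```text
time_s: 19.12
eef_pos: [0.62, -0.0605, 0.1849]
eef_rot: [0.001, 0.051, 0.999, -0.0]
wrist_force: [-6.6, 1.4, 14.9]
opening: -0.003
grasp_force: 7.7
```

carry_out(plan="0 0 0.007 0 0 0; 0 0 0.005 0 0 0; 0 0 0 0 0 0; 0 0 0 0 0 0; 0 0 0 0 0 0; 0 0 0 0 0 0; 0 0 0 0 0 0; 0 0 0 0 0 0")

```text
time_s: 19.78
eef_pos: [0.6199, -0.0605, 0.1848]
eef_rot: [0.001, 0.051, 0.999, -0.0]
wrist_force: [-7.7, 2.3, 17.2]
opening: -0.001
grasp_force: 8.6
```

Force is 17.2 N. I hold for one more call, then rise.

carry_out(plan="0 0 0 0 0 0; 0 0 0 0 0 0; 0 0 0 0 0 0; 0 0 0 0 0 0; 0 0 0 0 0 0; 0 0 0 0 0 0; 0 0 0 0 0 0; 0 0 0 0 0 0")

```text
time_s: 20.45
eef_pos: [0.62, -0.0605, 0.1848]
eef_rot: [0.001, 0.051, 0.999, -0.0]
wrist_force: [-6.9, 1.7, 16.8]
opening: 0.001
grasp_force: 8.6
```

carry_out(plan="0 0 -0.05 0 0 0; 0 0 -0.1 0 0 0; 0 0 -0.1 0 0 0; 0 0 -0.1 0 0 0; 0 0 -0.2 0 0 0; 0 0 -0.4 0 0 0; 0 0 -0.6 0 0 0; 0 0 -0.6 0 0 0")

```text
time_s: 21.12
eef_pos: [0.6186, -0.0602, 0.2675]
eef_rot: [-0.002, 0.051, 0.999, 0.0]
wrist_force: [-0.2, -0.6, 0.3]
opening: -0.004
grasp_force: 0.0
```

carry_out(plan="0 0.4 0 0 0 0; 0 0.7 0 0 0 0; 0 0.7 0 0 0 0; 0 0.7 0 0 0 0; 0 0.7 0 0 0 0; 0 0.6 0 0 0 0; 0 0.3 0 0 0 0; 0 0 0 0 0 0")

```text
time_s: 21.78
eef_pos: [0.636, 0.1052, 0.2675]
eef_rot: [-0.001, 0.05, 0.999, 0.0]
wrist_force: [0.1, 0.3, 0.2]
opening: -0.002
grasp_force: 0.0
```

```bash
python3 - <<'E'
from h import *
need([*press(0,0),.215])
c=snap('scene');S=dict(np.load('scene0.npz'))
f=lambda C,x,y:cv2.resize(C['pixels'][y:y+110,x:x+75,::-1],None,fx=5,fy=5,interpolation=cv2.INTER_CUBIC)
cv2.imwrite('pics/c7.png',np.hstack([f(S,310,165),f(c,310,165)]))
d=np.abs(c['pixels'].astype(int)-S['pixels']).max(2)
print('bystander change violet,stray:',d[310:343,180:203].mean(),d[284:314,226:243].mean())
E
```

```text
now 21.7833 [0.636  0.1052 0.2675] F [0.1  0.28 0.16] open -0.002
turn [ 0.004 -0.011  0.031] shift tool [ 0.012 -4.166  1.311] aligned [ 0.    -4.166  1.313]
bystander change violet,stray: 11.486166007905139 18.83921568627451
```

View pics/c7.png

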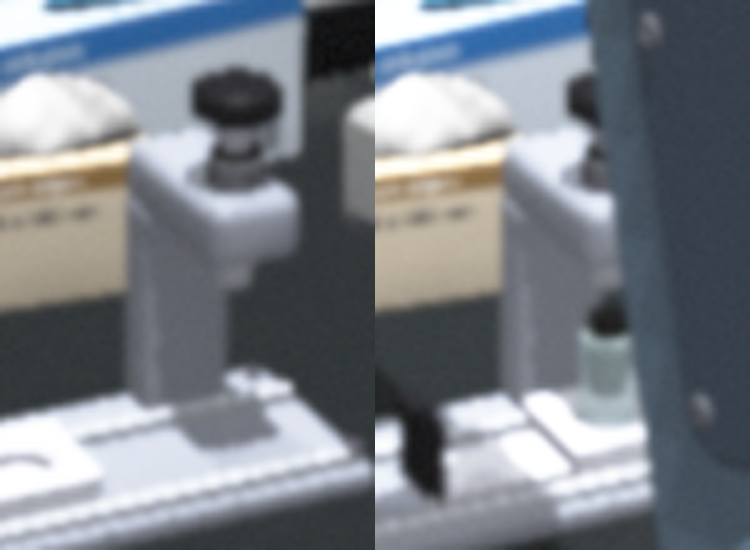

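The knob is back at its original height (crop rows 68–120 in both halves). The stopper is about 11 mm proud, and the vial stands in the nest under the ram. I check the bystanders by template match, then hand in if they have not moved.

```bash
python3 - <<'E'
from h import *
c=snap('scene')['pixels'];S=dict(np.load('scene0.npz'))['pixels']
ok=True
for n,(x0,x1,y0,y1) in dict(violet=(182,202,308,344),stray=(225,236,284,314)).items():
    r=cv2.matchTemplate(c[y0-8:y1+8,x0-8:x1+8],S[y0:y1,x0:x1],cv2.TM_CCOEFF_NORMED); _,m,_,l=cv2.minMaxLoc(r); print(n,m,l[0]-8,l[1]-8)
    ok&=m>.8 and abs(l[0]-8)<=1 and abs(l[1]-8)<=1
if ok: print(ctrl.hand_in())
E
```

```text
violet 0.9988163113594055 0 0
stray 0.984298825263977 0 0
the job is handed in; nothing more can be done
None
```

The job is handed in (no verdict came back): the vial stands in the nest under the ram, the plunger bottomed at about 15 mm travel, was held at about 17 N for over half a second and came back up, and neither of the other two vials moved.

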